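# Make up the drive-roller and idler-roller kits

### The job

Make up the two kits for the saw's roller table. Into the tray whose test shaft has a key: the pulley with the keyway, boss up and fully home on that shaft with its keyway over the key, and the pillow block bearing, standing on its feet in the large bay. Into the tray with the plain test shaft: the plain-bored pulley, boss up and fully home on its shaft, the oval flange bearing, flange down, in the wider of the two small bays, and the spacer sleeve, on end, in the narrower one; set everything down without letting it drop, let go, and leave the grease tin, the oak offcut and the spanner where they are.

Things in the scene. Friction and masses are not known exactly. Their poses are not given: they have to be found in the camera images.
- pulley_keyed: grey metal toothed-belt pulley, 0.4 kg, boss up: toothed rim between 68 mm flanges, z 0 to 22 mm; smooth boss 50 mm diameter above, z 22 to 46 mm (grip the boss); through bore 28 mm. Keyway 12 mm wide cut right through along its +x side, to 19.5 mm from the axis. Origin on the axis at the underside, z up. Goes over the keyed shaft with 2 mm to spare all round.
- pulley_plain: grey metal toothed-belt pulley, 0.4 kg, boss up: toothed rim between 68 mm flanges, z 0 to 22 mm; smooth boss 50 mm diameter above, z 22 to 46 mm (grip the boss); through bore 28 mm. Like the other but with a plain round bore and no keyway: it cannot go over the shaft with the key. Origin on the axis at the underside, z up.
- pillow_block: green cast pillow block bearing, 0.6 kg, on its feet: foot 120 (x) by 34 (y) by 13 mm high; round housing 58 mm diameter, 28 mm thick; steel inner ring 36 mm diameter, 34 mm long along y, axis at z 36 mm; 65 mm high, small nipple to 70 mm. Grip from above across y, over the 34 mm inner ring. Origin centre of the underside, z up.
- flange_bearing: green cast oval two-bolt flange bearing, 0.45 kg, lying with its flange down: oval flange 112 mm (its x) by 60 mm (its y), 12 mm thick; on it a round boss of 48 mm diameter, z 12 to 32 mm (grip this), with a steel inner ring up to z 36 mm. Origin centre of the underside, z up.
- spacer_sleeve: plain steel tube standing on end, 38 mm outside diameter, 25 mm bore, 45 mm high, 0.2 kg. Origin centre of the underside, z up.
- tray_drive: plywood tray fixed to the bench, 260 (x) by 180 mm (y); origin centre of underside. Floor top z 9, wall tops z 24 mm. Upright steel test shaft, 24 mm diameter, at x -71, y 0, top z 59, upper 12 mm tapered to 12 mm, in a bay x -121 to -21, y -81 to 81. Shaft has a key 8 mm wide on its +x side, out to 17.5 mm from its axis, rounded top at z 45. One large bay beyond: x -15 to 121, y -81 to 81 mm.
- tray_idler: plywood tray fixed to the bench, 260 (x) by 180 mm (y); origin centre of underside. Floor top z 9, wall tops z 24 mm. Upright steel test shaft, 24 mm diameter, at x -71, y 0, top z 59, upper 12 mm tapered to 12 mm, in a bay x -121 to -21, y -81 to 81. Plain shaft, no key. Beyond, two bays: wider x -15 to 121, y -81 to 15 mm; narrower x -15 to 121, y 21 to 81 mm.
- grease_tin: round tin, 72 mm diameter, 75 mm high; to be left alone. Origin centre of the underside.
- oak_offcut: dark oak block, 60 x 75 mm and 50 mm high; to be left alone. Origin centre of the underside.
- spanner: steel spanner, 200 mm long, lying along its x, 8 mm thick; to be left alone. Origin centre of the underside.
There are look-alikes about, which are no part of the job. What is shaped like the flange_bearing but blue or orange is not meant.

How it is judged:
By the outcome, as a careful person would: the job done as asked, in the order asked, and still so for the second after the job is handed in, with the robot touching nothing.
It also fails if it takes over 128 s, if anything falls off the work surface, if the arm or the gripper's body presses on something with over 40 N, if the wrist force passes 120 N, or if a joint passes its speed limit or range.

### The arm

A 6-joint arm with a two-finger parallel gripper is mounted at the origin on the work surface. World frame = base frame: x ahead of the robot, y to its left, z up, the work surface at z = 0. Lengths are in m, angles in rad, forces in N, time in s.
With the tool pointing down it reaches from about 0.325 to 0.85 m from the base axis. Payload 4.4 kg.
Tool frame: the origin (TCP) lies midway between the tips of the shut fingers; the grasp point (between the pads) lies 19 mm behind it; z points along the fingers, y is the line along which they close (so a half turn about z gives the same grasp; the last joint's range is limited). The gripper opens to 94 mm and grips with 3 to 60 N. Pads are 16 mm wide; open, the fingers measure 119 mm over their backs; the gripper's body (75 mm by 177 mm) begins 78 mm behind the grasp point.
Start: joints at [-1.393, 0.207, 1.542, -0, 1.393, -0.15], TCP at [0.185, -0.544, 0.167] pointing down, gripper open.
Joint ranges: [-2.73, 2.73], [-0.86, 2.22], [0.23, 2.46], [-1.11, 4.25], [0.08, 2.63], [-2.82, 2.82]. Speed limits (rad/s): [2.79, 2.79, 3.14, 3.14, 3.14, 3.14].

### API

Orientations are given as a unit quaternion [w, x, y, z].
In Python, from rig import monitor, cams, workorder gives the robot as it stands.
- The arm moves only by the shell command python3 -m handwheel 'ROWS'. ROWS is text: rows parted by semicolons, each of 5 numbers parted by spaces: the shift along the tool's x, y, z in units of 0.3 m (1.0 is 0.3 m), then the turn about the tool's z in units of pi rad (1.0 is pi rad), then the opening, from 0 (shut) to 1 (fully open). A call has 1 to 20 rows; each row is the pose to reach, as a shift and turn from the pose commanded when the call began, along the tool's axes at that moment, turning the shorter way round; what a row does not reach only later rows make up. A row lasts 1/10 s, in which the tool goes at most 50 mm and 8.59 degrees, less where a joint would pass 70% of its speed; a pose out of reach is approached as far as the arm can. A call with a number of a shift or a turn outside -1 to 1 is refused whole. A call with a gripper value outside its range is refused whole. The fingers move at their own pace and stop on an object; the grip force is fixed at half the most. Time passes only in rows, so rows that repeat a pose let the fingers close. It gives the time, the measured TCP pose, the force, the opening and the grip force at its end, in the units of the state.
- monitor.state(): the state, without advancing time (a new reading comes with each control period).
- cams.read_camera(name): name is "scene" or "top"; returns a dict with "img" (420x560x3 uint8, red, green, blue), "fx", "fy", "cx", "cy" (pixels), "R" (3x3) and "t" (3): a world point X has camera coordinates R X + t. Camera axes: x right, y down, z forward; pixel columns grow to the right and rows downward; lengths in m; the calibration is good to about 2 mm. A picture is of the moment at which its call begins. There is no depth.
- workorder.job_done(): hands the job in; it is judged then, once.
Trained networks look in the newest picture that a camera, given by its name, has taken for a name from the list of things; names that differ only in an ending like _2 or _b are one class to them, and where a whole thing is asked for, a point or a joint stands for the part that bears it (a point fixed in the world has none). Each returns a list of dicts, best first, with "confidence" (0 to 1); they miss things now and then, are a little off and sometimes report something else, mostly with a low value. They report only what shows in the picture. A call takes as long as a camera call. They do not tell look-alikes from the thing itself.
- cams.outline_of(camera, thing): "mask" (420x560 bool, what is visible of it) and "location" ([column, row] in pixels, amid what is visible of it).
The state is a dict: "t": time; "joint_pos": joint angles; "joint_vel": joint speeds; "effort": joint torques, N m; "position": TCP position; "eef_rot": TCP orientation; "force": force on the tool from outside, world axes, zero at the start; "torque": the same for the moment, N m; "finger_gap": opening from 0.0 (shut) to 1.0 (fully open); "gripper_force": force on a finger pad.
Only numpy, scipy, OpenCV 4.12 (cv2) and the standard library are available. Lean on these libraries where they do the work, as an engineer would, in place of code of your own. Each camera call takes 0.05 s, during which the arm holds its last target. There are 200 camera calls.

## Working session

There is one attempt and no reset: what is moved stays moved. The work goes in short steps, Python scripts to look and compute and a shell command to move; the robot and the scene stay as the last step left them, time stands still between calls to the robot, and variables do not carry over. Pictures are saved under pics/ and viewed, at most 14 in all, crops included, and the job is handed in when it is done.

```bash
ls; mkdir -p pics; cat > h.py <<'E'
import numpy as np, cv2
from rig import monitor, cams, workorder
def snap(n):
    c=cams.read_camera(n); return c
def save(img,fn): cv2.imwrite('pics/'+fn, cv2.cvtColor(img,cv2.COLOR_RGB2BGR))
def ray(c,px,z):
    d=np.array([(px[0]-c['cx'])/c['fx'],(px[1]-c['cy'])/c['fy'],1.]); R=np.array(c['R']);t=np.array(c['t'])
    o=-R.T@t; d=R.T@d; return o+d*(z-o[2])/d[2]
def proj(c,X):
    p=np.array(c['R'])@np.array(X)+np.array(c['t']); return np.array([c['fx']*p[0]/p[2]+c['cx'],c['fy']*p[1]/p[2]+c['cy']])
E
python3 - <<'E'
from h import *
for n in ['scene','top']:
    c=snap(n); save(c['img'],n+'0.png'); np.save(n+'0.npy',c,allow_pickle=True)
    print(n,c['fx'],c['cx'],c['cy'],-np.array(c['R']).T@c['t'],np.round(c['R'],3).tolist())
    for th in ['pulley_keyed','pulley_plain','pillow_block','flange_bearing','spacer_sleeve','tray_drive','tray_idler','grease_tin','oak_offcut','spanner']:
        for o in cams.outline_of(n,th): print(n,th,round(o['confidence'],2),np.round(o['location']).tolist(),int(o['mask'].sum()), np.round(ray(c,o['location'],0.03),3)[:2])
print(monitor.state())
E
```

```text
pics
scene 510.4975778423482 281.1250042172136 215.93845313141085 [ 1.17850382 -0.76760487  0.80552217] [[0.762, 0.647, 0.015], [0.408, -0.463, -0.787], [-0.502, 0.606, -0.617]]
scene pulley_keyed 0.73 [230.0, 220.0] 586 [ 0.464 -0.1  ]
scene pulley_keyed 0.56 [291.0, 220.0] 669 [ 0.575 -0.002]
scene pulley_plain 0.97 [277.0, 189.0] 547 [0.465 0.074]
scene pulley_plain 0.57 [406.0, 212.0] 1099 [0.771 0.211]
scene pillow_block 0.81 [306.0, 263.0] 806 [ 0.696 -0.098]
scene pillow_block 0.26 [369.0, 272.0] 714 [ 0.817 -0.029]
scene flange_bearing 0.8 [230.0, 221.0] 680 [ 0.468 -0.103]
scene flange_bearing 0.71 [185.0, 208.0] 480 [ 0.347 -0.142]
scene flange_bearing 0.71 [118.0, 229.0] 612 [ 0.289 -0.3  ]
scene spacer_sleeve 0.66 [351.0, 220.0] 319 [0.686 0.095]
scene tray_drive 0.71 [190.0, 284.0] 8703 [ 0.553 -0.309]
scene tray_idler 0.76 [351.0, 166.0] 3953 [0.548 0.297]
scene grease_tin 0.84 [402.0, 212.0] 1061 [0.764 0.206]
scene oak_offcut 0.59 [299.0, 304.0] 1424 [ 0.761 -0.202]
scene spanner 0.67 [371.0, 271.0] 684 [ 0.819 -0.026]
top 517.7345550908872 276.5492524990341 203.95265
[... 802 characters left out ...]
os': array([-1.39347598e+00,  2.06587107e-01,  1.54149335e+00, -5.85822771e-06,
        1.39352944e+00, -1.50479009e-01]), 'joint_vel': array([ 1.80526450e-03,  7.00773940e-04, -7.88748643e-04,  2.15280984e-04,
        8.49940381e-05,  1.24924691e-03]), 'effort': array([-7.58059787e-05, -3.70896256e+01, -2.81762785e+01,  6.99537853e-02,
        2.75959808e-02,  5.98819383e-06]), 'position': array([ 0.18512498, -0.54437887,  0.16725716]), 'eef_rot': array([-8.58177809e-06,  9.86598404e-01,  1.63167363e-01, -2.99864800e-06]), 'force': array([-0.07273366, -0.4407758 ,  0.10857834]), 'torque': array([ 0.04597642, -0.04794326,  0.02609812]), 'gripper_force': 0.0, 'finger_gap': 0.9977491290762318}
```

View pictures.

View pics/top0.png

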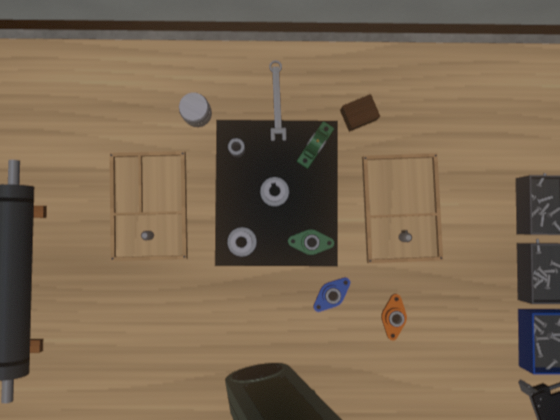

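View pics/scene0.png

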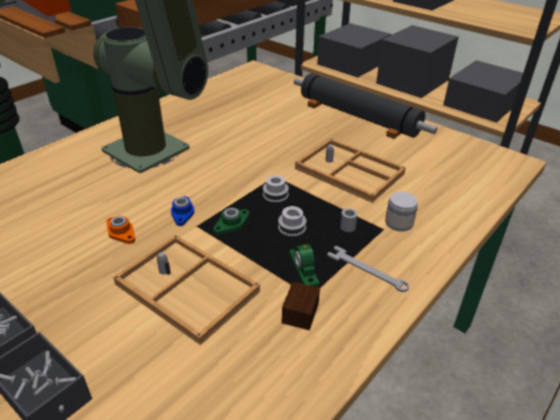

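```bash
python3 - <<'E'
from h import *
t=np.load('top0.npy',allow_pickle=True).item(); 
i=t['img']
def cr(u0,u1,v0,v1,s): return cv2.resize(i[v0:v1,u0:u1],None,fx=s,fy=s,interpolation=cv2.INTER_CUBIC)
a=cr(212,342,116,276,3.7) # 481x592
b=np.vstack([cr(110,190,150,265,2.57),cr(360,445,150,265,2.57)[:, :206]]) if 0 else np.vstack([cr(108,190,150,265,2.57),cr(361,443,150,265,2.57)])
b=b[:a.shape[0]]; a=a[:b.shape[0]]
o=np.hstack([a,b]); print(o.shape); save(o,'crop1.png')
E
```

```text
(592, 692, 3)
```

View pics/crop1.png

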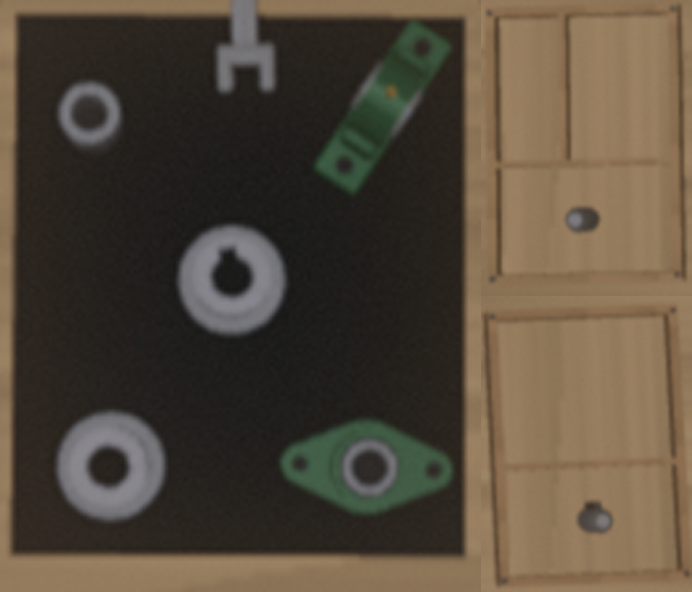

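```bash
cat > fit.py <<'E'
from h import *
from scipy.optimize import minimize
def cyl(r,z0,z1,x=0,y=0,n=40):
    a=np.linspace(0,2*np.pi,n,endpoint=False); return np.vstack([np.c_[x+r*np.cos(a),y+r*np.sin(a),0*a+z] for z in (z0,z1)])
def box(lx,ly,z0,z1): return np.array([[sx*lx/2,sy*ly/2,z] for sx in(-1,1) for sy in(-1,1) for z in(z0,z1)])
def ycyl(r,l,zc,n=40):
    a=np.linspace(0,2*np.pi,n); return np.vstack([np.c_[r*np.cos(a),0*a+y,zc+r*np.sin(a)] for y in(-l/2,l/2)])
pul=[cyl(.034,0,.022),cyl(.025,.022,.046)]
M=dict(pulley_keyed=pul,pulley_plain=pul,
 pillow_block=[box(.12,.034,0,.013),ycyl(.029,.028,.036),ycyl(.018,.034,.036)],
 flange_bearing=[np.vstack([cyl(.030,0,.012),cyl(.010,0,.012,.046),cyl(.010,0,.012,-.046)]),cyl(.024,.012,.032),cyl(.018,.03,.036)],
 spacer_sleeve=[cyl(.019,0,.045)], tray=[box(.26,.18,0,.024)])
S=4
def sil(c,parts,p,shape=(420,560)):
    x,y,th,z=p; R=np.array([[np.cos(th),-np.sin(th),0],[np.sin(th),np.cos(th),0],[0,0,1]])
    m=np.zeros((shape[0],shape[1]),np.uint8)
    for P in parts:
        X=P@R.T+[x,y,z]; q=X@np.array(c['R']).T+c['t']
        uv=np.c_[c['fx']*q[:,0]/q[:,2]+c['cx'],c['fy']*q[:,1]/q[:,2]+c['cy']]
        h=cv2.convexHull(uv.astype(np.float32))
        cv2.fillConvexPoly(m,np.round((h)*256).astype(np.int32),255,cv2.LINE_AA,8)
    return m/255.
def fit(name,views,p0,yaw=True,z=True):
    parts=M['tray' if name.startswith('tray') else name]
    def f(v):
        p=[v[0],v[1],v[2] if yaw else p0[2],v[3] if z else 0]
        s=0
        for c,m in views:
            r=sil(c,parts,p); s+=1-np.minimum(r,m).sum()/np.maximum(r,m).sum()
        return s
    best=None
    for d in (0,):
        sx=np.vstack([p0,*[np.array(p0)+e for e in np.diag([.008,.008,.15,.006])]])
        r=minimize(f,p0,method='Nelder-Mead',options=dict(initial_simplex=sx,xatol=2e-4,fatol=1e-4,maxiter=400))
    return r.x,r.fun
def mask(n,th,near,c,refine=False):
    o=[o for o in cams.outline_of(n,th)]
    o=[q for q in o if np.hypot(*(np.array(q['location'])-near))<25]
    return cv2.GaussianBlur(o[0]['mask'].astype(np.float32),(0,0),.6) if o else None
E
cat > go.py <<'E'
from fit import *
C={n:snap(n) for n in('top','scene')}
g=dict(pulley_keyed=(.565,.012,0),pulley_plain=(.454,.086,0),pillow_block=(.682,-.088,-.5),flange_bearing=(.452,-.084,np.pi/2),spacer_sleeve=(.675,.1,0),
 tray_drive=(.535,-.31,0),tray_idler=(.536,.3,0))
for k,(x,y,th) in g.items():
    V={}
    for n in C:
        for t in range(2):
            m=mask(n,k,proj(C[n],[x,y,.02]),C[n])
            if m is None and k.startswith('pulley'): m=mask(n,'pulley_keyed' if 'plain' in k else 'pulley_plain',proj(C[n],[x,y,.02]),C[n])
            if m is not None: V[n]=(C[n],m); break
    if not V: print(k,'none'); continue
    for sel in (['top'],['scene'],['top','scene']):
        vs=[V[s] for s in sel if s in V]
        if len(vs)<len(sel): continue
        r,f=fit(k,vs,[x,y,th,0],yaw=k not in('pulley_keyed','pulley_plain','spacer_sleeve'),z=len(sel)>1)
        print(k,sel,np.round(r,4),round(f,3))
E
python3 go.py
```

```text
pulley_keyed ['top'] [ 0.573   0.0055  0.1214 -0.0039] 0.253
pulley_keyed ['scene'] [ 0.5707  0.0095  0.1077 -0.001 ] 0.083
pulley_keyed ['top', 'scene'] [0.5727 0.0064 0.1323 0.0017] 0.345
pulley_plain ['top'] [ 0.4521  0.0828 -0.0216  0.0074] 0.183
pulley_plain ['scene'] [4.479e-01 9.070e-02 5.870e-02 4.000e-04] 0.153
pulley_plain ['top', 'scene'] [0.4524 0.0835 0.1159 0.0026] 0.354
pillow_block ['top'] [ 0.6894 -0.0946 -0.5674  0.0032] 0.118
pillow_block ['scene'] [ 0.6837 -0.0877 -0.6271  0.0064] 0.148
pillow_block ['top', 'scene'] [ 0.6878 -0.0936 -0.609   0.0035] 0.292
flange_bearing ['top'] [ 0.4521 -0.0839  1.5472  0.0032] 0.051
flange_bearing ['scene'] [ 0.4488 -0.0803  1.5433  0.0066] 0.07
flange_bearing ['top', 'scene'] [ 0.4521 -0.0836  1.5481  0.0032] 0.129
spacer_sleeve ['scene'] [ 0.6742  0.1036 -0.059   0.0033] 0.159
tray_drive ['top'] [ 0.5353 -0.3054  0.0353  0.0035] 0.025
tray_drive ['scene'] [ 0.5323 -0.3016  0.0416  0.0035] 0.029
tray_drive ['top', 'scene'] [ 0.5348 -0.3043  0.0369  0.0022] 0.065
tray_idler ['top'] [ 0.5387  0.3094  0.032  -0.0013] 0.025
tray_idler ['scene'] [0.533  0.3148 0.0396 0.0016] 0.031
tray_idler ['top', 'scene'] [0.5372 0.3089 0.0307 0.0038] 0.07
```

```bash
cat > seg.py <<'E'
from fit import *
def segmask(c,p,thr=58,half=32,hint=None):
    u,v=np.round(proj(c,[p[0],p[1],.02])).astype(int); i=c['img'].max(axis=2).astype(np.float32)
    K=4; sub=cv2.resize(i[v-half:v+half,u-half:u+half],None,fx=K,fy=K,interpolation=cv2.INTER_CUBIC)
    b=(sub>thr).astype(np.uint8); n,l,st,ce=cv2.connectedComponentsWithStats(b)
    # component: largest touching the central area
    cen=l[half*K-32:half*K+32,half*K-32:half*K+32]; ids=[k for k in np.unique(cen) if k]
    k=max(ids,key=lambda k:(cen==k).sum()); cs,_=cv2.findContours((l==k).astype(np.uint8),cv2.RETR_EXTERNAL,cv2.CHAIN_APPROX_NONE)
    f=np.zeros_like(b); cv2.drawContours(f,cs,-1,1,-1)
    m=np.zeros(i.shape,np.float32); m[v-half:v+half,u-half:u+half]=cv2.resize(f.astype(np.float32),(2*half,2*half),interpolation=cv2.INTER_AREA)
    return m
if __name__=='__main__':
    C={n:np.load(n+'0.npy',allow_pickle=True).item() for n in('top','scene')}
    g=dict(pulley_keyed=(.571,.008,0),pulley_plain=(.452,.084,0),pillow_block=(.687,-.092,-.6),flange_bearing=(.452,-.084,1.55),spacer_sleeve=(.675,.1,0))
    tot={}; vis={n:C[n]['img'].copy() for n in C}
    for k,(x,y,th) in g.items():
        V={n:(C[n],segmask(C[n],(x,y))) for n in C}
        for sel in (['top'],['scene'],['top','scene']):
            r,f=fit(k,[V[s] for s in sel],[x,y,th,0],yaw=k[0:2] in('pi','fl'),z=len(sel)>1)
            print(k,sel,np.round(r,4),round(f,3))
            if len(sel)==1:
                n=sel[0]; r[3]=0
                cs,_=cv2.findContours((V[n][1]>.5).astype(np.uint8),0,1); cv2.drawContours(vis[n],cs,-1,(255,0,0),1)
                cs,_=cv2.findContours((sil(C[n],M[k],r)>.5).astype(np.uint8),0,1); cv2.drawContours(vis[n],cs,-1,(0,255,255),1)
    a=cv2.resize(vis['top'][116:276,212:342],None,fx=3,fy=3); b=cv2.resize(vis['scene'][165:300,190:390],None,fx=2,fy=3)
    b=b[:480] if b.shape[0]>=480 else np.vstack([b,np.zeros((480-b.shape[0],b.shape[1],3),np.uint8)])
    save(np.hstack([a,b]),'seg.png')
E
python3 seg.py
```

```text
pulley_keyed ['top'] [ 0.5731  0.0048 -0.0339  0.0051] 0.016
pulley_keyed ['scene'] [0.5699 0.008  0.0283 0.0028] 0.018
pulley_keyed ['top', 'scene'] [ 0.5726  0.0048 -0.0662  0.0034] 0.035
pulley_plain ['top'] [ 0.4511  0.0835 -0.0114  0.0043] 0.03
pulley_plain ['scene'] [ 0.4476  0.0868 -0.0498  0.0042] 0.747
pulley_plain ['top', 'scene'] [ 0.4515  0.0823 -0.3455  0.0207] 0.754
pillow_block ['top'] [ 0.6922 -0.0968 -0.5407  0.0043] 0.655
pillow_block ['scene'] [ 0.6801 -0.0873 -0.7141  0.0113] 0.615
pillow_block ['top', 'scene'] [ 0.691  -0.0965 -0.6389  0.0033] 1.298
flange_bearing ['top'] [ 0.4507 -0.0839  1.5232  0.0053] 0.029
flange_bearing ['scene'] [ 0.4378 -0.0721  1.5305  0.0062] 0.754
flange_bearing ['top', 'scene'] [ 0.4511 -0.0831  1.5233  0.0144] 0.793
spacer_sleeve ['top'] [6.795e-01 9.760e-02 6.500e-02 1.000e-04] 0.104
spacer_sleeve ['scene'] [ 0.6523  0.1431  0.617  -0.0182] 0.802
spacer_sleeve ['top', 'scene'] [0.679  0.0977 0.1369 0.0071] 0.92
```

View pics/seg.png

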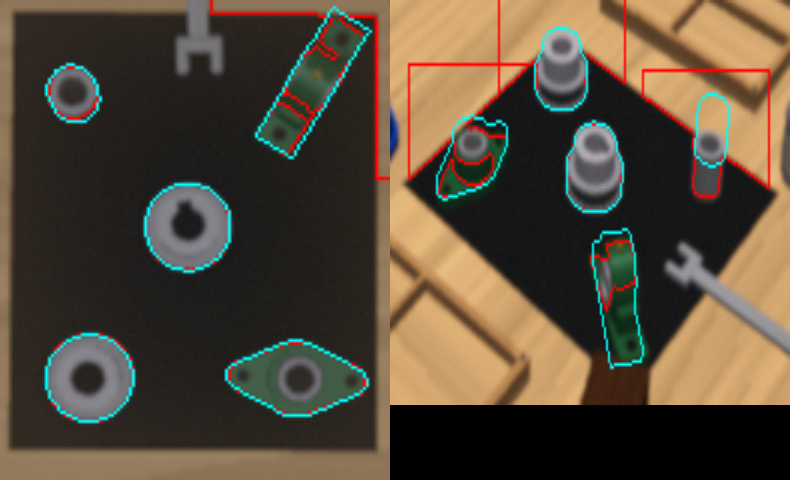

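```bash
cat > m2.py <<'E'
from seg import *
C={n:np.load(n+'0.npy',allow_pickle=True).item() for n in('top','scene')}
t=C['top']; I=t['img'].astype(np.float32)
# keyway direction at z=.046 (angles in world)
g=cv2.GaussianBlur(I.max(2),(0,0),.5)
for cx,cy in((.5731,.0048),(.572,.006)):
  a=np.radians(np.arange(-180,180,3)); prof=0
  for r in(.0155,.017,.0185):
    uv=np.array([proj(t,[cx+r*np.cos(q),cy+r*np.sin(q),.046]) for q in a],np.float32)
    prof=prof+cv2.remap(g,uv[:,0:1].copy(),uv[:,1:2].copy(),cv2.INTER_CUBIC)[:,0]/3
  d=np.clip(np.median(prof)-prof-8,0,None); d[np.abs(a)>1]=0
  print('keyway yaw',np.degrees(np.angle((d*np.exp(1j*a)).sum())),np.round(prof[40:80]).astype(int).tolist())
# pillow: green mask
for n in C:
    J=C[n]['img'].astype(int); m=((J[...,1]-J[...,0]>6)&(J[...,1]>=J[...,2])).astype(np.uint8)
    u,v=np.round(proj(C[n],[.687,-.092,.02])).astype(int); k=np.zeros_like(m); k[v-38:v+38,u-30:u+30]=1
    m=cv2.morphologyEx(m*k,cv2.MORPH_CLOSE,np.ones((7,7),np.uint8)); nn,l,st,_=cv2.connectedComponentsWithStats(m)
    b=1+st[1:,4].argmax(); C[n]['pm']=(l==b).astype(np.float32)
    print('pillow',n,np.round(fit('pillow_block',[(C[n],C[n]['pm'])],[.687,-.092,-.57,0],z=False),4) if 0 else [np.round(q,4) for q in fit('pillow_block',[(C[n],C[n]['pm'])],[.687,-.092,-.57,0],z=False)],int(C[n]['pm'].sum()))
# sleeve top rim
for thr in(50,80,110):
    m=segmask(t,(.68,.098),thr,20); M['x']=[cyl(.019,.045,.045)]
    print('sleeve',thr,[np.round(q,4) for q in fit('x',[(t,m)],[.68,.098,0,0],yaw=False,z=False)])
vis=[]
for (p,nm) in(((.5353,-.3054,.0353),'d'),((.5387,.3094,.032),'i')):
    R=lambda x,y,z:[p[0]+x*np.cos(p[2])-y*np.sin(p[2]),p[1]+x*np.sin(p[2])+y*np.cos(p[2]),z]
    K=5
    row=[]
    for n in C:
        im=cv2.resize(C[n]['img'],None,fx=K,fy=K,interpolation=cv2.INTER_CUBIC)
        def poly(P,col):
            q=np.array([(proj(C[n],R(*x))+.5)*K-.5 for x in P]); cv2.polylines(im,[np.round(q*16).astype(np.int32)],True,col,1,cv2.LINE_AA,4)
        circ=lambda r,z:[(-.071+r*np.cos(a),r*np.sin(a),z) for a in np.linspace(0,6.28,30)]
        poly(circ(.006,.059),(255,0,0)); poly(circ(.012,.047),(0,255,0))
        if nm=='d': poly([(-.059,.004,.045),(-.0535,.004,.045),(-.0535,-.004,.045),(-.059,-.004,.045)],(0,0,255))
        poly([(-.13,-.09,.024),(.13,-.09,.024),(.13,.09,.024),(-.13,.09,.024)],(255,0,255))
        u,v=(proj(C[n],R(-.03,0,.03))*K).astype(int); row.append(im[v-145:v+145,u-195:u+195])
    vis.append(np.hstack(row))
save(np.vstack(vis),'trays.png')
E
python3 m2.py
```

```text
keyway yaw 11.401039357680178 [133, 134, 134, 134, 134, 134, 135, 135, 135, 135, 135, 136, 135, 133, 131, 126, 116, 105, 91, 79, 73, 68, 66, 67, 68, 68, 68, 71, 75, 84, 95, 109, 120, 127, 132, 135, 135, 135, 135, 134]
keyway yaw 3.8054046140720375 [123, 123, 123, 123, 123, 123, 125, 125, 125, 126, 126, 125, 123, 120, 113, 101, 89, 74, 63, 57, 52, 52, 55, 55, 56, 60, 66, 75, 88, 103, 116, 125, 131, 135, 136, 136, 136, 136, 136, 136]
pillow top [array([ 0.6891, -0.0951, -0.5844,  0.0061]), np.float64(0.1397)] 674
pillow scene [array([ 0.6847, -0.0904, -0.5861,  0.0052]), np.float64(0.0961)] 875
sleeve 50 [array([ 0.6782,  0.0974, -0.0036,  0.0054]), np.float64(0.1489)]
sleeve 80 [array([ 0.6774,  0.0973, -0.0487,  0.0069]), np.float64(0.0688)]
sleeve 110 [array([0.6796, 0.0981, 0.0269, 0.0026]), np.float64(0.2458)]
```

View pics/trays.png

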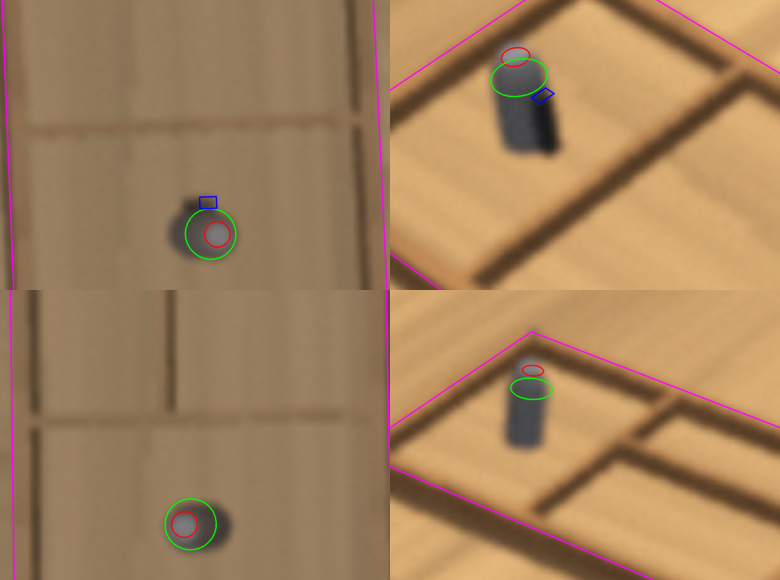

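```bash
cat > c.py <<'E'
import sys; from h import *
from scipy.spatial.transform import Rotation as Ro
x,y,z,phi=map(float,sys.argv[1:5]); s=monitor.state(); q=s['eef_rot']; R=Ro.from_quat([q[1],q[2],q[3],q[0]]).as_matrix()
d=R.T@(np.array([x,y,z])-s['position']); p=np.arctan2(R[1,0],R[0,0]); a=(p-phi+np.pi)%(2*np.pi)-np.pi
print('row',np.round(d/.3,4),'turn',round(a/np.pi,4),'| t',round(s['t'],2),'pos',np.round(s['position'],4),'phi',round(p,4),'gap',round(s['finger_gap'],3),'F',np.round(s['force'],1),'q6',round(s['joint_pos'][5],2))
E
python3 c.py .573 .0048 .12 0
python3 -m handwheel '0.9 -0.66 0 0.05 1;0.9 -0.66 0 0.05 1;0.9 -0.66 0 0.05 1;0.9 -0.66 0 0.05 1;0.9 -0.66 0 0.05 1;0.9 -0.66 0 0.05 1;0.9 -0.66 0 0.05 1'
python3 c.py .573 .0048 .12 0
```

```text
row [ 1.8135 -1.3169  0.1574] turn 0.1043 | t 1.95 pos [ 0.1851 -0.5444  0.1672] phi 0.3278 gap 0.998 F [ 0.4 -0.2 -0.9] q6 -0.15
t: 2.65
position: [0.3782, -0.2674, 0.1675]
eef_rot: [-0.0, 0.996, 0.086, 0.0]
force: [-0.5, -1.2, 1.4]
finger_gap: 1.002
gripper_force: 0.0
row [ 0.7952 -0.7826  0.159 ] turn 0.0549 | t 2.65 pos [ 0.3782 -0.2674  0.1675] phi 0.1724 gap 1.002 F [-0.5 -1.2  1.4] q6 0.6
```

```bash
python3 -m handwheel '0.795 -0.783 0.159 0.055 1;0.795 -0.783 0.159 0.055 1;0.795 -0.783 0.159 0.055 1;0.795 -0.783 0.159 0.055 1;0.795 -0.783 0.159 0.055 1;0.795 -0.783 0.159 0.055 1;0.795 -0.783 0.159 0.055 1;0.795 -0.783 0.159 0.055 1;0.795 -0.783 0.159 0.055 1'
python3 c.py .573 .0048 .029 0
```

```text
t: 3.55
position: [0.5719, 0.0027, 0.119]
eef_rot: [0.0, 1.0, 0.0, -0.001]
force: [-0.4, -0.5, -0.5]
finger_gap: 1.007
gripper_force: 0.0
row [ 0.004  -0.007   0.3001] turn 0.0001 | t 3.55 pos [0.5719 0.0027 0.119 ] phi 0.0003 gap 1.007 F [-0.4 -0.5 -0.5] q6 1.42
```

```bash
python3 -m handwheel '0 0 0.15 0 1;0 0 0.29 0 1;0 0 0.29 0 1;0 0 0.3 0 1;0 0 0.3 0 0.4;0 0 0.3 0 0.4;0 0 0.3 0 0.4;0 0 0.3 0 0.4;0 0 0.3 0 0.4;0 0 0.3 0 0.4;0 0 0.3 0 0.4;0 0 0.3 0 0.4'
python3 c.py .573 .0048 .029 0
```

```text
t: 4.75
position: [0.572, 0.0021, 0.0294]
eef_rot: [-0.0, 1.0, -0.001, -0.0]
force: [-0.6, -0.7, -0.0]
finger_gap: 0.406
gripper_force: 0.0
row [ 0.0032 -0.0091  0.0015] turn -0.0006 | t 4.75 pos [0.572  0.0021 0.0294] phi -0.002 gap 0.406 F [-0.6 -0.7 -0. ] q6 1.43
```

```bash
python3 - <<'E'
from h import *
o=[]
for n,(u,v) in(('top',(274,191)),('scene',(291,210))):
    c=snap(n); o.append(cv2.resize(c['img'][v-70:v+70,u-65:u+65],None,fx=3,fy=3,interpolation=cv2.INTER_CUBIC))
save(np.hstack(o),'g1.png')
E
```

```text
(no output)
```

View pics/g1.png

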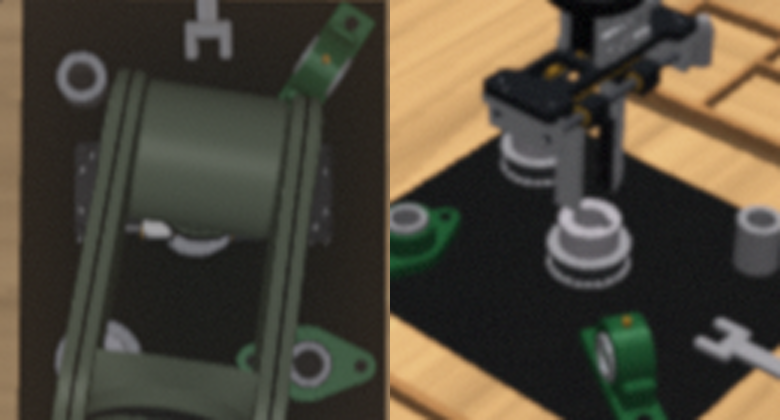

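```bash
python3 - <<'E'
from h import *
t=np.load('top0.npy',allow_pickle=True).item();s=np.load('scene0.npy',allow_pickle=True).item()
print(proj(t,[.572,.002,.15]))
for z in(.029,.045,.06,.07): print(z,[np.round(proj(s,[.572,.002+y,z])) for y in(-.025,0,.025)])
print(proj(s,[.573,.0048,.046]))
print(monitor.state()['joint_pos'])
E
```

```text
[276.0012989  187.13992065]
0.029 [array([284., 224.]), array([291., 219.]), array([297., 214.])]
0.045 [array([285., 218.]), array([291., 214.]), array([298., 209.])]
0.06 [array([285., 213.]), array([291., 209.]), array([298., 204.])]
0.07 [array([285., 210.]), array([291., 205.]), array([298., 201.])]
[292.2661768 212.9266523]
[-1.47693603e-01  3.49264344e-01  1.66838224e+00  1.26677995e-05
  1.12416806e+00  1.42512172e+00]
```

```bash
python3 - <<'E'
from h import *
s=np.load('scene0.npy',allow_pickle=True).item()
for z in(.126,.15,.165): print(z,[np.round(proj(s,p+[z])) for p in([.535,-.086],[.61,-.086],[.61,.09])])
c=snap('scene'); o=c['img'][130:240,220:360]; save(cv2.resize(o,None,fx=5,fy=5,interpolation=cv2.INTER_CUBIC),'g2.png')
st=monitor.state(); print(st['position'],st['finger_gap'])
E
```

```text
0.126 [array([255., 197.]), array([280., 210.]), array([328., 176.])]
0.15 [array([255., 188.]), array([280., 201.]), array([328., 168.])]
0.165 [array([255., 182.]), array([280., 196.]), array([329., 163.])]
[0.57208222 0.00203897 0.02945619] 0.3959829531972177
```

View pics/g2.png

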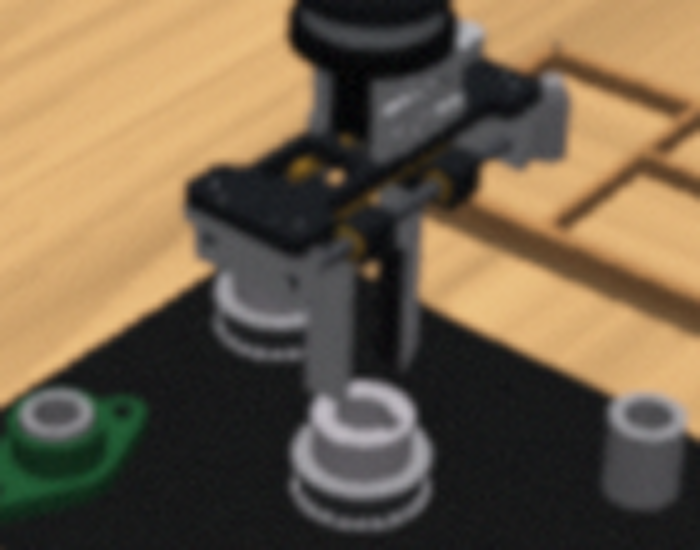

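```bash
python3 -m handwheel '0 0 0 0 1;0 0 0 0 1;0 0 0 0 1;0 0 0 0 1;0 0 0 0 1;0 0 0.02 0 1;0 0 0.04 0 1;0 0 0.06 0 1;0 0 0.07 0 1;0 0 0.07 0 1'
python3 - <<'E'
from h import *
c=snap('scene'); o=c['img'][130:240,220:360]; save(cv2.resize(o,None,fx=5,fy=5,interpolation=cv2.INTER_CUBIC),'g3.png')
E
```

```text
t: 5.9
position: [0.5713, 0.0021, 0.0075]
eef_rot: [-0.0, 1.0, -0.001, -0.001]
force: [0.6, -0.0, 0.8]
finger_gap: 0.999
gripper_force: 0.0
```

View pics/g3.png

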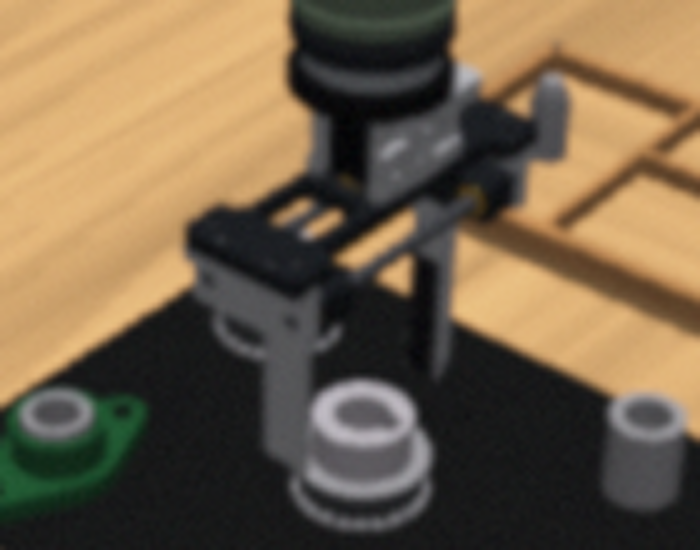

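```bash
python3 -m handwheel '0 0 0.02 0 1;0 0 0.04 0 1;0 0 0.058 0 1;0 0 0.058 0 1;0 0 0.058 0 0.4;0 0 0.058 0 0.4;0 0 0.058 0 0.4;0 0 0.058 0 0.4;0 0 0.058 0 0.4;0 0 0.058 0 0.4;0 0 0.058 0 0.4'
```

```text
t: 7.05
position: [0.5722, 0.0026, -0.0087]
eef_rot: [-0.0, 1.0, -0.001, 0.0]
force: [0.1, 1.8, 1.1]
finger_gap: 0.523
gripper_force: 30.0
```

```bash
python3 -m handwheel '0 0 0 0 1;0 0 0 0 1;0 0 0 0 1;0 0 0 0 1;0 0 0 -0.5 1;0 0 0 -0.5 1;0 0 0 -0.5 1;0 0 0 -0.5 1;0 0 0 -0.5 1;0 0 0 -0.5 1;0 0 0 -0.5 1;0 0 0 -0.5 1;0 0 0 -0.5 1;0 0 0 -0.5 1;0 0 0 -0.5 1;0 0 0 -0.5 1;0 0 0 -0.5 1'
python3 -m handwheel '0 0 0 0 0.4;0 0 0 0 0.4;0 0 0 0 0.4;0 0 0 0 0.4;0 0 0 0 0.4;0 0 0 0 0.4;0 0 0 0 0.4;0 0 0 0 1;0 0 0 0 1;0 0 0 0 1;0 0 0 0 1;0 0 -0.15 0 1;0 0 -0.3 0 1;0 0 -0.4 0 1;0 0 -0.4 0 1'
python3 c.py .57 -.2 .11 1.571
```

```text
t: 8.75
position: [0.5721, 0.0019, -0.0089]
eef_rot: [0.0, 0.708, 0.706, -0.0]
force: [-0.3, -0.4, 0.8]
finger_gap: 0.998
gripper_force: 0.0
t: 10.25
position: [0.5769, 0.0014, 0.1174]
eef_rot: [0.005, 0.708, 0.706, 0.004]
force: [0.2, -0.1, 0.1]
finger_gap: 0.999
gripper_force: 0.0
row [-0.6713 -0.0221  0.0254] turn -0.0007 | t 10.25 pos [0.5769 0.0014 0.1174] phi 1.5688 gap 0.999 F [ 0.2 -0.1  0.1] q6 -0.15
```

```bash
python3 -m handwheel '-0.7 0 0 0 1;-0.7 0 0 0 1;-0.7 0 0 0 1;-0.7 0 0 0 1;-0.7 0 0 0 1;-0.7 0 0 0 1'
cat > m3.py <<'E'
from seg import *
C={n:snap(n) for n in('top','scene')}
for n in C: np.save(n+'1.npy',C[n],allow_pickle=True)
p=(.572,.004)
ms={n:segmask(C[n],p) for n in C}
for sel in(['top'],['scene'],['top','scene']):
    r,f=fit('pulley_keyed',[(C[n],ms[n]) for n in sel],[*p,0,0],yaw=False,z=len(sel)>1); print(sel,np.round(r,4),round(f,3))
    if sel==['top']: rt=r
t=C['top']; i=t['img'].max(2).astype(np.float32)
# keyway: fit hole shape (circle+slot) in dark pixels inside boss
M['hole']=[cyl(.014,.046,.046)]
c0=rt[:2]
u,v=proj(t,[*c0,.046]); K=6; h=12; u0,v0=int(u)-h,int(v)-h
sub=cv2.resize(i[v0:v0+2*h,u0:u0+2*h],None,fx=K,fy=K,interpolation=cv2.INTER_CUBIC)
P=np.array([[ray(t,((a+.5)/K-.5+u0,(b+.5)/K-.5+v0),.046)[:2] for a in range(2*h*K)] for b in range(2*h*K)])
def cost(q):
    d=P-q[:2]; c,s=np.cos(q[2]),np.sin(q[2]); X=d[...,0]*c+d[...,1]*s; Y=-d[...,0]*s+d[...,1]*c
    inside=((np.hypot(X,Y)<.014)|((X>0)&(X<.0195)&(abs(Y)<.006))).astype(np.float32)
    inside=cv2.GaussianBlur(inside,(0,0),.9*K); w=np.hypot(X,Y)<.0235
    a,b=inside[w],sub[w]; return -abs(np.corrcoef(a,b)[0,1])
for s0 in(-.1,.1,.3):
    r=minimize(cost,[*c0,s0],method='Nelder-Mead',options=dict(initial_simplex=[[*c0,s0],[c0[0]+.002,c0[1],s0],[c0[0],c0[1]+.002,s0],[*c0,s0+.15]],xatol=1e-4,fatol=1e-5)); print('hole',np.round(r.x,4),np.degrees(r.x[2]),r.fun)
    r=minimize(lambda a:cost([*c0,a[0]]),[s0],method='Nelder-Mead'); print('fixed centre',np.degrees(r.x),r.fun)
save(cv2.resize(t['img'][v0:v0+2*h,u0:u0+2*h],None,fx=16,fy=16,interpolation=cv2.INTER_CUBIC),'kw.png')
E
python3 m3.py; python3 c.py .57 -.2 .11 1.571
```

```text
t: 10.85
position: [0.5707, -0.2094, 0.1097]
eef_rot: [-0.001, 0.709, 0.705, -0.0]
force: [0.8, 0.3, -0.3]
finger_gap: 1.002
gripper_force: 0.0
['top'] [ 0.5737  0.0022 -0.0301  0.0028] 0.028
['scene'] [ 0.5706  0.005  -0.0563  0.0044] 0.027
['top', 'scene'] [0.5732 0.002  0.1105 0.0033] 0.05
hole [0.5733 0.0021 0.1987] 11.385132933890631 -0.9833287892610828
fixed centre [10.59971921] -0.9819400539392074
hole [0.5733 0.0023 0.1899] 10.878701323098397 -0.9834026092239986
fixed centre [10.59971921] -0.9819400539392074
hole [0.5733 0.0022 0.1877] 10.755156721310994 -0.9834124026313528
fixed centre [10.91753174] -0.9819771669018208
row [ 0.022  -0.0034  0.0001] turn -0.0007 | t 10.95 pos [ 0.571  -0.2066  0.11  ] phi 1.5689 gap 1.002 F [ 0.6  0.3 -0.2] q6 -0.49
```

View pics/kw.png

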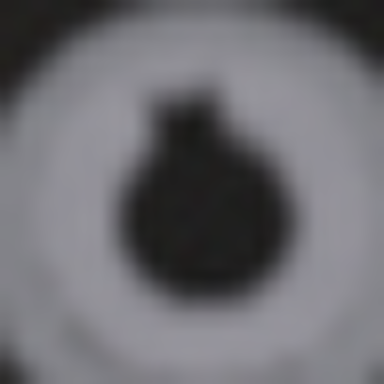

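```bash
python3 c.py .572 .0022 .11 1.571; python3 -m handwheel '0.696 0.003 0 0 1;0.696 0.003 0 0 1;0.696 0.003 0 0 1;0.696 0.003 0 0 1;0.696 0.003 0 0 1;0.696 0.003 0 0 1;0.696 0.003 0 0 1'
python3 c.py .572 .0022 -.009 1.571
```

```text
row [0.696  0.002  0.0013] turn -0.0007 | t 10.95 pos [ 0.571  -0.2066  0.11  ] phi 1.5689 gap 1.002 F [ 0.6  0.3 -0.2] q6 -0.49
t: 11.65
position: [0.5727, 0.0012, 0.1111]
eef_rot: [0.0, 0.707, 0.707, -0.0]
force: [-0.6, 0.6, 0.6]
finger_gap: 1.002
gripper_force: 0.0
row [ 0.0037 -0.0024  0.4002] turn -0.0002 | t 11.65 pos [0.5727 0.0012 0.1111] phi 1.5704 gap 1.002 F [-0.6  0.6  0.6] q6 -0.15
```

```bash
python3 -m handwheel '0 0 0.15 0 1;0 0 0.3 0 1;0 0 0.39 0 1;0 0 0.4 0 1;0 0 0.4 0 1;0 0 0.4 0 0.4;0 0 0.4 0 0.4;0 0 0.4 0 0.4;0 0 0.4 0 0.4;0 0 0.4 0 0.4;0 0 0.4 0 0.4'
python3 c.py .4628 -.3079 .09 1.414
python3 -m handwheel '0 0 -0.06 0 0.4;0 0 -0.2 0 0.4;0 0 -0.35 0 0.4;0 0 -0.35 0 0.4;0 0 -0.35 0 0.4'
python3 c.py .4628 -.3079 .096 1.414
```

```text
t: 12.75
position: [0.5726, 0.0009, -0.0087]
eef_rot: [-0.0, 0.708, 0.706, -0.0]
force: [-0.3, 0.0, 5.5]
finger_gap: 0.528
gripper_force: 21.5
row [-1.03   -0.3643 -0.3286] turn 0.0493 | t 12.75 pos [ 0.5726  0.0009 -0.0087] phi 1.569 gap 0.528 F [-0.3  0.   5.5] q6 -0.15
t: 13.25
position: [0.5731, 0.0008, 0.0964]
eef_rot: [0.0, 0.708, 0.706, 0.0]
force: [0.1, 0.8, -4.3]
finger_gap: 0.526
gripper_force: 30.0
row [-1.0298 -0.3657  0.0011] turn 0.0493 | t 13.25 pos [0.5731 0.0008 0.0964] phi 1.5688 gap 0.526 F [ 0.1  0.8 -4.3] q6 -0.15
```

```bash
python3 -m handwheel '-0.9 -0.36 0 0.049 0.4;-0.9 -0.36 0 0.049 0.4;-0.9 -0.36 0 0.049 0.4;-0.9 -0.36 0 0.049 0.4;-0.9 -0.36 0 0.049 0.4;-0.9 -0.36 0 0.049 0.4;-0.9 -0.36 0 0.049 0.4;-0.9 -0.36 0 0.049 0.4;-0.9 -0.36 0 0.049 0.4'
python3 c.py .4626 -.3092 .096 1.414
```

```text
t: 14.15
position: [0.4633, -0.2669, 0.0939]
eef_rot: [-0.002, 0.76, 0.65, -0.0]
force: [-0.4, 0.4, -2.9]
finger_gap: 0.524
gripper_force: 30.0
row [-0.1397  0.0196 -0.0075] turn 0.0004 | t 14.15 pos [ 0.4633 -0.2669  0.0939] phi 1.4154 gap 0.524 F [-0.4  0.4 -2.9] q6 -0.53
```

```bash
python3 -m handwheel '-0.14 0.02 0 0 0.4;-0.14 0.02 0 0 0.4;-0.14 0.02 0 0 0.4;-0.14 0.02 0 0 0.4'
python3 c.py .4626 -.3092 .096 1.414
python3 - <<'E'
from h import *
s=snap('scene'); u,v=proj(s,[.464,-.308,.07]).astype(int); c=s['img'][v-50:v+60,u-70:u+70]
save(cv2.resize(c,None,fx=5,fy=5,interpolation=cv2.INTER_CUBIC),'k1.png')
E
```

```text
t: 14.55
position: [0.4638, -0.3094, 0.0953]
eef_rot: [-0.001, 0.759, 0.651, 0.0]
force: [-0.9, 0.1, -4.3]
finger_gap: 0.522
gripper_force: 30.0
row [-0.0001 -0.0041 -0.0022] turn 0.0008 | t 14.55 pos [ 0.4638 -0.3094  0.0953] phi 1.4166 gap 0.522 F [-0.9  0.1 -4.3] q6 -0.59
```

View pics/k1.png

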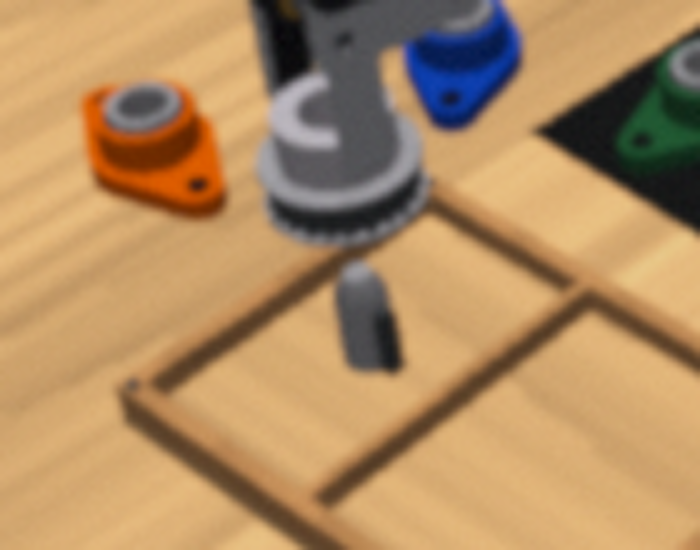

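```bash
python3 -m handwheel '0 -0.003 0.05 0 0.4;0 -0.003 0.1 0 0.4;0 -0.003 0.14 0 0.4;0 -0.003 0.155 0 0.4;0 -0.003 0.17 0 0.4;0 -0.003 0.18 0 0.4;0 -0.003 0.18 0 0.4'
python3 c.py .4626 -.3092 .096 1.414
```

```text
t: 15.3
position: [0.463, -0.3113, 0.042]
eef_rot: [-0.0, 0.76, 0.65, 0.0]
force: [-0.6, -0.4, -5.0]
finger_gap: 0.528
gripper_force: 30.0
row [ 0.0067 -0.0023 -0.18  ] turn 0.0002 | t 15.3 pos [ 0.463  -0.3113  0.042 ] phi 1.4147 gap 0.528 F [-0.6 -0.4 -5. ] q6 -0.59
```

```bash
python3 -m handwheel '0.003 0 0.01 0 0.4;0.003 0 0.02 0 0.4;0.003 0 0.03 0 0.4;0.003 0 0.04 0 0.4;0.003 0 0.05 0 0.4;0.003 0 0.05 0 0.4'
python3 c.py .4626 -.3092 .096 1.414
```

```text
t: 15.9
position: [0.4627, -0.31, 0.0265]
eef_rot: [-0.001, 0.76, 0.65, -0.0]
force: [-0.4, -0.6, -3.5]
finger_gap: 0.524
gripper_force: 30.0
row [ 0.0027 -0.0009 -0.2317] turn 0.0002 | t 15.9 pos [ 0.4627 -0.31    0.0265] phi 1.4148 gap 0.524 F [-0.4 -0.6 -3.5] q6 -0.59
```

```bash
python3 -m handwheel '0 0 0.015 0 0.4;0 0 0.03 0 0.4;0 0 0.045 0 0.4;0 0 0.06 0 0.4;0 0 0.07 0 0.4;0 0 0.075 0 0.4;0 0 0.075 0 0.4'
python3 -m handwheel '0 0 0.004 0 0.4;0 0 0.004 0 0.4;0 0 0.004 0 0.4'
```

```text
t: 16.6
position: [0.4629, -0.3102, 0.0043]
eef_rot: [-0.0, 0.76, 0.65, -0.0]
force: [-0.6, 0.9, -4.1]
finger_gap: 0.526
gripper_force: 30.0
t: 16.9
position: [0.4632, -0.3105, 0.0036]
eef_rot: [0.0, 0.76, 0.65, 0.0]
force: [-0.2, 0.8, -3.9]
finger_gap: 0.524
gripper_force: 30.0
```

```bash
python3 -m handwheel '0 0 0.004 0 0.4;0 0 0.004 0 0.4;0 0 0.004 0 0.4'
python3 -m handwheel '0 0 0.004 0 0.4;0 0 0.004 0 0.4'
python3 -m handwheel '0 0 0.004 0 0.4;0 0 0.004 0 0.4'
```

```text
t: 17.2
position: [0.463, -0.3103, 0.0022]
eef_rot: [-0.0, 0.76, 0.65, -0.0]
force: [0.3, -0.1, -4.1]
finger_gap: 0.527
gripper_force: 30.0
t: 17.4
position: [0.463, -0.3103, 0.0009]
eef_rot: [-0.0, 0.76, 0.65, -0.0]
force: [0.1, 0.0, -3.5]
finger_gap: 0.523
gripper_force: 30.0
t: 17.6
position: [0.4632, -0.3104, 0.0004]
eef_rot: [0.0, 0.76, 0.65, 0.0]
force: [-0.1, 2.1, 0.8]
finger_gap: 0.53
gripper_force: 30.0
```

```bash
python3 -m handwheel '0 0 0 0 0.85;0 0 0 0 0.85;0 0 0 0 0.85;0 0 0 0 0.85;0 0 -0.05 0 0.85;0 0 -0.15 0 0.85;0 0 -0.3 0 0.85;0 0 -0.4 0 1;0 0 -0.4 0 1'
python3 c.py .6876 -.095 .1 2.556
```

```text
t: 18.5
position: [0.4669, -0.3138, 0.1271]
eef_rot: [0.007, 0.76, 0.65, 0.001]
force: [-0.4, 0.1, 1.1]
finger_gap: 0.98
gripper_force: 0.0
row [0.8354 0.6124 0.0911] turn -0.3632 | t 18.5 pos [ 0.4669 -0.3138  0.1271] phi 1.4148 gap 0.98 F [-0.4  0.1  1.1] q6 -0.59
```

```bash
python3 -m handwheel '0.833 0.626 0.067 -0.363 1;0.833 0.626 0.067 -0.363 1;0.833 0.626 0.067 -0.363 1;0.833 0.626 0.067 -0.363 1;0.833 0.626 0.067 -0.363 1;0.833 0.626 0.067 -0.363 1;0.833 0.626 0.067 -0.363 1;0.833 0.626 0.067 -0.363 1;0.833 0.626 0.067 -0.363 1;0.833 0.626 0.067 -0.363 1'
python3 c.py .6876 -.095 -.019 2.556
python3 - <<'E'
from seg import *
C={n:snap(n) for n in('top','scene')}
t=C['top']; u,v=proj(t,[.463,-.309,.05]).astype(int); s=C['scene']; a,b=proj(s,[.463,-.309,.05]).astype(int)
save(np.hstack([cv2.resize(t['img'][v-28:v+28,u-28:u+28],None,fx=7,fy=7,interpolation=cv2.INTER_CUBIC),cv2.resize(s['img'][b-28:b+28,a-28:a+28],None,fx=7,fy=7,interpolation=cv2.INTER_CUBIC)]),'k2.png')
E
```

```text
t: 19.5
position: [0.6869, -0.0927, 0.0992]
eef_rot: [-0.001, 0.29, 0.957, -0.0]
force: [0.3, -0.3, -0.1]
finger_gap: 0.999
gripper_force: 0.0
row [-0.0067 -0.005   0.3941] turn -0.0009 | t 19.5 pos [ 0.6869 -0.0927  0.0992] phi 2.5531 gap 0.999 F [ 0.3 -0.3 -0.1] q6 -1.24
```

View pics/k2.png

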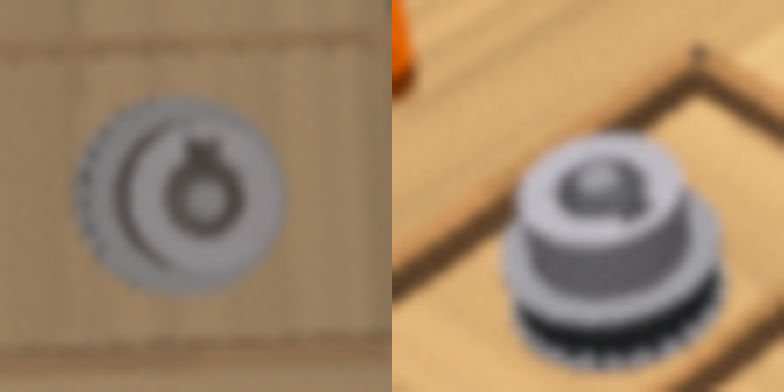

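```bash
python3 -m handwheel '-0.004 -0.004 0.15 0 1;-0.004 -0.004 0.28 0 1;-0.004 -0.004 0.36 0 1;-0.004 -0.004 0.38 0 1;-0.004 -0.004 0.394 0 1;-0.004 -0.004 0.394 0 1'
python3 -m handwheel '0 0 0 0 0.2;0 0 0 0 0.2;0 0 0 0 0.2;0 0 0 0 0.2;0 0 0 0 0.2;0 0 0 0 0.2;0 0 0 0 0.2;0 0 0 0 0.2'
python3 c.py .6876 -.095 -.019 2.556
```

```text
t: 20.2
position: [0.6888, -0.0949, -0.0172]
eef_rot: [0.001, 0.289, 0.957, 0.0]
force: [0.2, -0.1, -0.7]
finger_gap: 1.001
gripper_force: 0.0
t: 21.0
position: [0.6876, -0.0944, -0.0186]
eef_rot: [-0.0, 0.289, 0.957, -0.0]
force: [-0.3, 0.6, -1.5]
finger_gap: 0.359
gripper_force: 30.0
row [-0.001  -0.0017  0.0014] turn -0.0002 | t 21.0 pos [ 0.6876 -0.0944 -0.0186] phi 2.5552 gap 0.359 F [-0.3  0.6 -1.5] q6 -1.25
```

```bash
python3 -m handwheel '0 0 -0.04 0 0.2;0 0 -0.15 0 0.2;0 0 -0.27 0 0.2;0 0 -0.27 0 0.2'
python3 c.py .587 -.3035 .062 1.606
```

```text
t: 21.4
position: [0.6923, -0.0954, 0.0685]
eef_rot: [0.006, 0.289, 0.957, 0.0]
force: [2.0, 0.2, -6.1]
finger_gap: 0.365
gripper_force: 30.0
row [-0.0911 -0.772   0.0199] turn 0.3022 | t 21.4 pos [ 0.6923 -0.0954  0.0685] phi 2.5552 gap 0.365 F [ 2.   0.2 -6.1] q6 -1.25
```

```bash
python3 -m handwheel '-0.106 -0.766 0 0.302 0.2;-0.106 -0.766 0 0.302 0.2;-0.106 -0.766 0 0.302 0.2;-0.106 -0.766 0 0.302 0.2;-0.106 -0.766 0 0.302 0.2;-0.106 -0.766 0 0.302 0.2;-0.106 -0.766 0 0.302 0.2;-0.106 -0.766 0 0.302 0.2;-0.106 -0.766 0 0.302 0.2'
python3 c.py .587 -.3035 -.008 1.606
```

```text
t: 22.3
position: [0.5858, -0.3023, 0.0603]
eef_rot: [-0.002, 0.694, 0.72, -0.0]
force: [0.2, 0.4, -7.0]
finger_gap: 0.357
gripper_force: 30.0
row [-0.0046  0.0047  0.2275] turn 0.0005 | t 22.3 pos [ 0.5858 -0.3023  0.0603] phi 1.6077 gap 0.357 F [ 0.2  0.4 -7. ] q6 -0.64
```

```bash
python3 -m handwheel '0 0 0.08 0 0.2;0 0 0.16 0 0.2;0 0 0.2 0 0.2;0 0 0.215 0 0.2;0 0 0.225 0 0.2;0 0 0.225 0 0.2'
python3 -m handwheel '0 0 0.004 0 0.2;0 0 0.004 0 0.2'
python3 -m handwheel '0 0 0.004 0 0.2;0 0 0.004 0 0.2'
```

```text
t: 22.9
position: [0.5878, -0.3037, -0.0043]
eef_rot: [0.001, 0.694, 0.72, 0.0]
force: [0.5, 0.0, -6.9]
finger_gap: 0.361
gripper_force: 30.0
t: 23.1
position: [0.5879, -0.3039, -0.005]
eef_rot: [0.001, 0.694, 0.72, 0.0]
force: [0.3, 0.4, -7.8]
finger_gap: 0.361
gripper_force: 30.0
t: 23.3
position: [0.5872, -0.3035, -0.0071]
eef_rot: [0.0, 0.694, 0.72, 0.0]
force: [-0.5, -0.6, -7.3]
finger_gap: 0.36
gripper_force: 30.0
```

```bash
python3 -m handwheel '0 0 0.003 0 0.2;0 0 0.005 0 0.2;0 0 0.005 0 0.2'
python3 -m handwheel '0 0 0.003 0 0.2;0 0 0.003 0 0.2'
python3 -m handwheel '0 0 0.003 0 0.2;0 0 0.003 0 0.2'
```

```text
t: 23.6
position: [0.5869, -0.3033, -0.0091]
eef_rot: [-0.0, 0.694, 0.72, -0.0]
force: [-0.4, -0.0, -7.6]
finger_gap: 0.36
gripper_force: 30.0
t: 23.8
position: [0.5873, -0.3035, -0.0095]
eef_rot: [0.0, 0.694, 0.72, 0.0]
force: [-0.3, -1.2, -5.5]
finger_gap: 0.362
gripper_force: 30.0
t: 24.0
position: [0.5873, -0.3035, -0.0095]
eef_rot: [0.0, 0.694, 0.72, -0.0]
force: [-2.0, 1.0, 0.7]
finger_gap: 0.361
gripper_force: 30.0
```

```bash
python3 -m handwheel '0 0 0 0 0.6;0 0 0 0 0.6;0 0 0 0 0.6;0 0 -0.05 0 0.6;0 0 -0.15 0 0.6;0 0 -0.3 0 0.6;0 0 -0.36 0 1;0.7 -0.22 -0.36 0.011 1;0.7 -0.22 -0.36 0.011 1;0.7 -0.22 -0.36 0.011 1;0.7 -0.22 -0.36 0.011 1;0.7 -0.22 -0.36 0.011 1;0.7 -0.22 -0.36 0.011 1;0.7 -0.22 -0.36 0.011 1;0.7 -0.22 -0.36 0.011 1'
python3 c.py .4496 .0835 .1 1.571
```

```text
t: 25.5
position: [0.515, -0.0975, 0.0981]
eef_rot: [0.001, 0.707, 0.707, 0.0]
force: [-0.6, -0.3, -0.1]
finger_gap: 1.0
gripper_force: 0.0
row [ 0.6034 -0.218  -0.0075] turn -0.0001 | t 25.5 pos [ 0.515  -0.0975  0.0981] phi 1.5706 gap 1.0 F [-0.6 -0.3 -0.1] q6 -0.35
```

```bash
python3 -m handwheel '0.603 -0.218 0 0 1;0.603 -0.218 0 0 1;0.603 -0.218 0 0 1;0.603 -0.218 0 0 1;0.603 -0.218 0 0 1;0.603 -0.218 0 0 1;0.603 -0.218 0 0 1'
python3 - <<'E'
from h import *
t=snap('top');s=snap('scene'); p=[.587,-.303,.03]
u,v=proj(t,p).astype(int);a,b=proj(s,p).astype(int)
save(np.hstack([cv2.resize(t['img'][v-50:v+60,u-45:u+45],None,fx=4,fy=4,interpolation=cv2.INTER_CUBIC),cv2.resize(s['img'][b-55:b+55,a-55:a+45],None,fx=4,fy=4,interpolation=cv2.INTER_CUBIC)]),'k3.png')
E
python3 c.py .4496 .0835 -.009 1.571
```

```text
t: 26.2
position: [0.4494, 0.0835, 0.0976]
eef_rot: [0.001, 0.707, 0.707, 0.0]
force: [-0.2, 0.1, 0.3]
finger_gap: 1.002
gripper_force: 0.0
row [0.0004 0.0015 0.3548] turn -0.0006 | t 26.3 pos [0.4491 0.0834 0.0974] phi 1.5691 gap 1.001 F [ 0.6 -0.8 -0.8] q6 -0.0
```

View pics/k3.png

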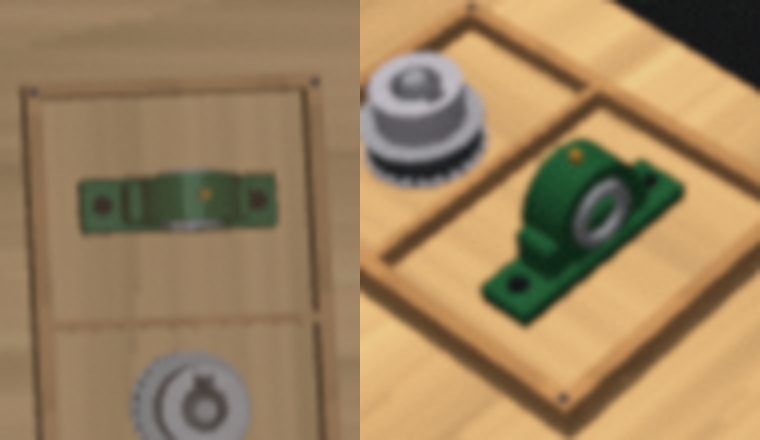

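```bash
python3 -m handwheel '0 0.001 0.15 0 1;0 0.001 0.28 0 1;0 0.001 0.34 0 1;0 0.001 0.355 0 1;0 0.001 0.355 0 1;0 0.001 0.355 0 0.4;0 0.001 0.355 0 0.4;0 0.001 0.355 0 0.4;0 0.001 0.355 0 0.4;0 0.001 0.355 0 0.4;0 0.001 0.355 0 0.4;0 0.001 0.355 0 0.4'
python3 c.py .4662 .3071 .096 1.571
python3 -m handwheel '0 0 -0.06 0 0.4;0 0 -0.2 0 0.4;0 0 -0.35 0 0.4;0 0 -0.35 0 0.4;0 0 -0.35 0 0.4;0 0 -0.35 0 0.4'
python3 c.py .4662 .3071 .096 1.571
```

```text
t: 27.5
position: [0.4489, 0.0851, -0.0089]
eef_rot: [0.0, 0.707, 0.708, 0.0]
force: [0.2, 0.8, 1.5]
finger_gap: 0.523
gripper_force: 30.0
row [ 0.7401  0.0589 -0.3495] turn 0.0003 | t 27.5 pos [ 0.4489  0.0851 -0.0089] phi 1.572 gap 0.523 F [0.2 0.8 1.5] q6 -0.0
t: 28.1
position: [0.4457, 0.085, 0.0934]
eef_rot: [-0.002, 0.707, 0.707, -0.002]
force: [0.3, -0.1, -3.9]
finger_gap: 0.525
gripper_force: 30.0
row [ 0.7403  0.0691 -0.0091] turn 0.0003 | t 28.1 pos [0.4457 0.085  0.0934] phi 1.5718 gap 0.525 F [ 0.3 -0.1 -3.9] q6 -0.0
```

```bash
python3 -m handwheel '0.743 0.057 0 0 0.4;0.743 0.057 0 0 0.4;0.743 0.057 0 0 0.4;0.743 0.057 0 0 0.4;0.743 0.057 0 0 0.4;0.743 0.057 0 0 0.4;0.743 0.057 0 0 0.4;0.743 0.057 0 0 0.4;0.743 0.057 0 0 0.4'
python3 c.py .4662 .308 .042 1.571
```

```text
t: 29.0
position: [0.4647, 0.3064, 0.0949]
eef_rot: [-0.0, 0.707, 0.707, -0.001]
force: [0.1, -1.0, -3.6]
finger_gap: 0.526
gripper_force: 30.0
row [0.0056 0.0055 0.1763] turn -0.0002 | t 29.0 pos [0.4647 0.3064 0.0949] phi 1.5702 gap 0.526 F [ 0.1 -1.  -3.6] q6 0.43
```

```bash
python3 -m handwheel '0.004 0.004 0.05 0 0.4;0.004 0.004 0.1 0 0.4;0.004 0.004 0.14 0 0.4;0.004 0.004 0.15 0 0.4;0.004 0.004 0.16 0 0.4;0.004 0.004 0.17 0 0.4;0.004 0.004 0.18 0 0.4;0.004 0.004 0.18 0 0.4'
python3 c.py .4662 .308 .005 1.571
```

```text
t: 29.8
position: [0.4664, 0.3092, 0.0418]
eef_rot: [-0.0, 0.707, 0.708, -0.0]
force: [-0.2, 0.2, -4.1]
finger_gap: 0.523
gripper_force: 30.0
row [-0.0038 -0.0007  0.1226] turn 0.0003 | t 29.8 pos [0.4664 0.3092 0.0418] phi 1.572 gap 0.523 F [-0.2  0.2 -4.1] q6 0.43
```

```bash
python3 -m handwheel '-0.002 0 0.015 0 0.4;-0.002 0 0.03 0 0.4;-0.002 0 0.045 0 0.4;-0.002 0 0.06 0 0.4;-0.002 0 0.06 0 0.4'
python3 -m handwheel '0 0 0.015 0 0.4;0 0 0.03 0 0.4;0 0 0.045 0 0.4;0 0 0.06 0 0.4;0 0 0.064 0 0.4;0 0 0.064 0 0.4'
python3 -m handwheel '0 0 0.004 0 0.4;0 0 0.007 0 0.4;0 0 0.007 0 0.4'
```

```text
t: 30.3
position: [0.4657, 0.3083, 0.0227]
eef_rot: [-0.0, 0.707, 0.707, -0.001]
force: [-0.7, 1.1, -4.7]
finger_gap: 0.527
gripper_force: 30.0
t: 30.9
position: [0.4659, 0.3084, 0.004]
eef_rot: [-0.0, 0.707, 0.707, -0.0]
force: [-1.5, 2.2, -4.3]
finger_gap: 0.526
gripper_force: 30.0
t: 31.2
position: [0.4662, 0.3086, 0.0025]
eef_rot: [-0.0, 0.707, 0.707, -0.0]
force: [-3.6, 2.7, -2.8]
finger_gap: 0.523
gripper_force: 30.0
```

```bash
python3 -m handwheel '0.003 -0.003 0.003 0 0.4;0.003 -0.003 0.005 0 0.4;0.003 -0.003 0.005 0 0.4'
python3 -m handwheel '0 0 0.003 0 0.4;0 0 0.003 0 0.4'
python3 -m handwheel '0 0 0.003 0 0.4;0 0 0.003 0 0.4'
```

```text
t: 31.5
position: [0.4663, 0.3092, 0.0011]
eef_rot: [0.001, 0.707, 0.708, 0.0]
force: [-0.2, -0.4, -3.8]
finger_gap: 0.523
gripper_force: 30.0
t: 31.7
position: [0.4663, 0.3091, 0.0007]
eef_rot: [0.001, 0.707, 0.707, 0.0]
force: [-2.2, -1.5, 0.1]
finger_gap: 0.525
gripper_force: 30.0
t: 31.9
position: [0.4663, 0.3088, 0.0004]
eef_rot: [0.001, 0.707, 0.708, -0.0]
force: [-2.5, -3.8, 5.7]
finger_gap: 0.525
gripper_force: 30.0
```

```bash
python3 -m handwheel '0 0 0 0 0.85;0 0 0 0 0.85;0 0 0 0 0.85;0 0 0 0 0.85;0 0 -0.05 0 0.85;0 0 -0.15 0 0.85;0 0 -0.3 0 0.85;0 0 -0.36 0 0.85;-0.65 0 -0.36 0.01 0.85;-0.65 0 -0.36 0.01 0.85;-0.65 0 -0.36 0.01 0.85;-0.65 0 -0.36 0.01 0.85;-0.65 0 -0.36 0.01 0.85;-0.65 0 -0.36 0.01 0.85'
python3 c.py .4497 -.084 .1 1.535
```

```text
t: 33.3
position: [0.4664, 0.1139, 0.1083]
eef_rot: [0.0, 0.719, 0.695, 0.001]
force: [0.4, 0.5, -0.7]
finger_gap: 0.846
gripper_force: 0.0
row [-0.661  -0.0339  0.0272] turn 0.0009 | t 33.3 pos [0.4664 0.1139 0.1083] phi 1.5377 gap 0.846 F [ 0.4  0.5 -0.7] q6 0.09
```

```bash
python3 -m handwheel '-0.661 -0.034 0.03 0.001 0.8;-0.661 -0.034 0.03 0.001 0.8;-0.661 -0.034 0.03 0.001 0.8;-0.661 -0.034 0.03 0.001 0.8;-0.661 -0.034 0.03 0.001 0.8;-0.661 -0.034 0.03 0.001 0.8;-0.661 -0.034 0.03 0.001 0.8;-0.661 -0.034 0.03 0.001 0.8'
python3 c.py .4497 -.084 -.0235 1.535
```

```text
t: 34.1
position: [0.4498, -0.0815, 0.0983]
eef_rot: [-0.0, 0.718, 0.696, 0.0]
force: [0.4, -0.8, -0.3]
finger_gap: 0.807
gripper_force: 0.0
row [-8.70e-03 -2.00e-04  4.06e-01] turn 0.0018 | t 34.1 pos [ 0.4498 -0.0815  0.0983] phi 1.5408 gap 0.807 F [ 0.4 -0.8 -0.3] q6 -0.34
```

```bash
python3 -m handwheel '-0.004 0 0.15 0.001 0.8;-0.004 0 0.28 0.001 0.8;-0.004 0 0.36 0.001 0.8;-0.004 0 0.375 0.001 0.8;-0.004 0 0.39 0.001 0.8;-0.004 0 0.4 0.001 0.8;-0.004 0 0.406 0.001 0.8;-0.004 0 0.406 0.001 0.8'
python3 -m handwheel '0 0 0 0 0.35;0 0 0 0 0.35;0 0 0 0 0.35;0 0 0 0 0.35;0 0 0 0 0.35;0 0 0 0 0.35;0 0 0 0 0.35'
python3 c.py .4497 -.084 -.0235 1.535
```

```text
t: 34.9
position: [0.4505, -0.085, -0.0226]
eef_rot: [0.001, 0.72, 0.694, 0.0]
force: [-0.5, 0.6, 0.3]
finger_gap: 0.802
gripper_force: 0.0
t: 35.6
position: [0.4497, -0.0848, -0.0234]
eef_rot: [0.0, 0.72, 0.694, 0.0]
force: [-0.2, 0.5, 1.6]
finger_gap: 0.503
gripper_force: 30.0
row [ 0.0027 -0.      0.0004] turn -0.0003 | t 35.6 pos [ 0.4497 -0.0848 -0.0234] phi 1.5341 gap 0.503 F [-0.2  0.5  1.6] q6 -0.34
```

```bash
python3 -m handwheel '0 0 -0.05 0 0.35;0 0 -0.17 0 0.35;0 0 -0.3 0 0.35;0 0 -0.3 0 0.35;0.62 0.21 -0.3 0.24 0.35;0.62 0.21 -0.3 0.24 0.35;0.62 0.21 -0.3 0.24 0.35;0.62 0.21 -0.3 0.24 0.35;0.62 0.21 -0.3 0.24 0.35;0.62 0.21 -0.3 0.24 0.35;0.62 0.21 -0.3 0.24 0.35'
python3 c.py .5912 .2781 .066 .032
```

```text
t: 36.7
position: [0.5167, 0.0997, 0.0633]
eef_rot: [-0.001, 0.924, 0.381, -0.003]
force: [-0.7, -0.5, -5.5]
finger_gap: 0.503
gripper_force: 30.0
row [ 0.5955 -0.2466 -0.0107] turn 0.2389 | t 36.7 pos [0.5167 0.0997 0.0633] phi 0.7824 gap 0.503 F [-0.7 -0.5 -5.5] q6 0.81
```

```bash
python3 -m handwheel '0.595 -0.247 0 0.239 0.35;0.595 -0.247 0 0.239 0.35;0.595 -0.247 0 0.239 0.35;0.595 -0.247 0 0.239 0.35;0.595 -0.247 0 0.239 0.35;0.595 -0.247 0 0.239 0.35;0.595 -0.247 0 0.239 0.35;0.595 -0.247 0 0.239 0.35'
python3 c.py .5912 .2781 -.0135 .032
```

```text
t: 37.5
position: [0.593, 0.2755, 0.0653]
eef_rot: [0.0, 1.0, 0.015, -0.001]
force: [0.6, 0.6, -5.5]
finger_gap: 0.503
gripper_force: 30.0
row [-0.0052 -0.0092  0.2628] turn -0.0005 | t 37.5 pos [0.593  0.2755 0.0653] phi 0.0304 gap 0.503 F [ 0.6  0.6 -5.5] q6 1.84
```

Seating expected at z ≈ −0.0145; approach to 1–2 mm above, then creep.

```bash
python3 -m handwheel '-0.003 -0.005 0.08 0 0.35;-0.003 -0.005 0.16 0 0.35;-0.003 -0.005 0.22 0 0.35;-0.003 -0.005 0.245 0 0.35;-0.003 -0.005 0.255 0 0.35;-0.003 -0.005 0.255 0 0.35'
python3 -m handwheel '0 0 0.004 0 0.35;0 0 0.004 0 0.35'
python3 -m handwheel '0 0 0.004 0 0.35;0 0 0.004 0 0.35'
python3 c.py .5912 .2781 -.0145 .032
```

```text
t: 38.1
position: [0.5935, 0.2782, -0.0096]
eef_rot: [-0.0, 1.0, 0.015, 0.0]
force: [-0.1, 0.4, -4.6]
finger_gap: 0.506
gripper_force: 30.0
t: 38.3
position: [0.5941, 0.2789, -0.01]
eef_rot: [-0.0, 1.0, 0.015, 0.001]
force: [0.2, -0.3, -4.4]
finger_gap: 0.5
gripper_force: 30.0
t: 38.5
position: [0.5933, 0.2787, -0.0121]
eef_rot: [-0.0, 1.0, 0.015, 0.0]
force: [0.5, 0.6, -4.9]
finger_gap: 0.504
gripper_force: 30.0
row [-0.0069  0.0018  0.008 ] turn -0.0008 | t 38.5 pos [ 0.5933  0.2787 -0.0121] phi 0.0295 gap 0.504 F [ 0.5  0.6 -4.9] q6 1.85
```

```bash
python3 -m handwheel '-0.006 0 0.003 0 0.35;-0.006 0 0.005 0 0.35;-0.006 0 0.005 0 0.35'
python3 -m handwheel '0 0 0.003 0 0.35;0 0 0.003 0 0.35'
python3 -m handwheel '0 0 0.003 0 0.35;0 0 0.003 0 0.35'
```

```text
t: 38.8
position: [0.591, 0.2786, -0.0139]
eef_rot: [-0.0, 1.0, 0.015, -0.0]
force: [-0.6, -0.8, -3.3]
finger_gap: 0.506
gripper_force: 30.0
t: 39.0
position: [0.5914, 0.2787, -0.0142]
eef_rot: [-0.0, 1.0, 0.015, 0.0]
force: [-1.9, 0.2, -0.1]
finger_gap: 0.502
gripper_force: 30.0
t: 39.2
position: [0.5914, 0.2787, -0.0142]
eef_rot: [-0.0, 1.0, 0.015, 0.0]
force: [-5.4, -0.7, 4.8]
finger_gap: 0.505
gripper_force: 30.0
```

```bash
python3 -m handwheel '0 0 0 0 0.6;0 0 0 0 0.6;0 0 0 0 0.6;0 0 -0.05 0 0.6;0 0 -0.17 0 0.6;0 0 -0.3 0 0.7;0 0 -0.34 0 0.7;0.268 0.613 -0.34 -0.5 0.8;0.268 0.613 -0.34 -0.5 0.8;0.268 0.613 -0.34 -0.5 0.8;0.268 0.613 -0.34 -0.5 0.8;0.268 0.613 -0.34 -0.5 0.8;0.268 0.613 -0.34 -0.5 0.8;0.268 0.613 -0.34 -0.5 0.8;0.268 0.613 -0.34 -0.5 0.8;0.268 0.613 -0.34 -0.5 0.8;0.268 0.613 -0.34 -0.5 0.8;0.268 0.613 -0.34 -0.5 0.8;0.268 0.613 -0.34 -0.5 0.8'
python3 c.py .6772 .0975 -.028 1.6
```

```text
t: 41.1
position: [0.6768, 0.097, 0.0859]
eef_rot: [-0.0, 0.697, 0.717, -0.0]
force: [0.1, -0.1, 0.5]
finger_gap: 0.799
gripper_force: 0.0
row [0.0016 0.0017 0.3797] turn -0.0 | t 41.1 pos [0.6768 0.097  0.0859] phi 1.5999 gap 0.799 F [ 0.1 -0.1  0.5] q6 -0.01
```

```bash
python3 -m handwheel '0.002 0.002 0.15 0 0.8;0.002 0.002 0.28 0 0.8;0.002 0.002 0.34 0 0.8;0.002 0.002 0.365 0 0.8;0.002 0.002 0.38 0 0.8;0.002 0.002 0.38 0 0.8'
python3 -m handwheel '0 0 0 0 0.2;0 0 0 0 0.2;0 0 0 0 0.2;0 0 0 0 0.2;0 0 0 0 0.2;0 0 0 0 0.2;0 0 0 0 0.2;0 0 0 0 0.2'
python3 -m handwheel '0 0 -0.05 0 0.2;0 0 -0.17 0 0.2;0 0 -0.3 0 0.2;0 0 -0.3 0 0.2;0 0 -0.3 0 0.2'
python3 c.py .5886 .3621 .062 1.603
```

```text
t: 41.7
position: [0.6789, 0.0977, -0.0265]
eef_rot: [0.001, 0.697, 0.717, 0.001]
force: [0.5, 0.4, 0.0]
finger_gap: 0.801
gripper_force: 0.0
t: 42.5
position: [0.6774, 0.0977, -0.0275]
eef_rot: [-0.0, 0.697, 0.717, -0.0]
force: [-2.2, 0.3, 3.8]
finger_gap: 0.4
gripper_force: 30.0
t: 43.0
position: [0.6788, 0.0977, 0.0639]
eef_rot: [0.001, 0.697, 0.717, 0.001]
force: [-0.3, -0.7, -2.2]
finger_gap: 0.399
gripper_force: 30.0
row [ 0.8897 -0.2748  0.0053] turn -0.0009 | t 43.0 pos [0.6788 0.0977 0.0639] phi 1.6001 gap 0.399 F [-0.3 -0.7 -2.2] q6 -0.01
```

```bash
python3 -m handwheel '0.89 -0.27 0 0 0.2;0.89 -0.27 0 0 0.2;0.89 -0.27 0 0 0.2;0.89 -0.27 0 0 0.2;0.89 -0.27 0 0 0.2;0.89 -0.27 0 0 0.2;0.89 -0.27 0 0 0.2;0.89 -0.27 0 0 0.2;0.89 -0.27 0 0 0.2'
python3 c.py .5886 .3621 -.0185 1.603
```

```text
t: 43.9
position: [0.5883, 0.3605, 0.0605]
eef_rot: [-0.0, 0.697, 0.717, -0.002]
force: [0.4, -0.1, -2.2]
finger_gap: 0.402
gripper_force: 30.0
row [0.0059 0.0018 0.2633] turn -0.0013 | t 43.9 pos [0.5883 0.3605 0.0605] phi 1.599 gap 0.402 F [ 0.4 -0.1 -2.2] q6 0.4
```

```bash
python3 -m handwheel '0.003 0.002 0.08 0 0.2;0.003 0.002 0.16 0 0.2;0.003 0.002 0.22 0 0.2;0.003 0.002 0.245 0 0.2;0.003 0.002 0.255 0 0.2;0.003 0.002 0.255 0 0.2'
python3 -m handwheel '0 0 0.004 0 0.2;0 0 0.004 0 0.2'
python3 -m handwheel '0 0 0.004 0 0.2;0 0 0.004 0 0.2'
```

```text
t: 44.5
position: [0.5899, 0.3628, -0.0141]
eef_rot: [0.0, 0.697, 0.717, 0.0]
force: [-0.3, 0.4, -1.3]
finger_gap: 0.399
gripper_force: 30.0
t: 44.7
position: [0.5903, 0.3636, -0.0142]
eef_rot: [0.0, 0.697, 0.717, 0.001]
force: [0.2, 0.3, -1.2]
finger_gap: 0.396
gripper_force: 30.0
t: 44.9
position: [0.5895, 0.3633, -0.0162]
eef_rot: [0.0, 0.697, 0.717, 0.0]
force: [-1.1, 0.5, -2.1]
finger_gap: 0.398
gripper_force: 30.0
```

```bash
python3 -m handwheel '0 0 0.003 0 0.2;0 0 0.005 0 0.2;0 0 0.005 0 0.2'
python3 -m handwheel '0 0 0.003 0 0.2;0 0 0.003 0 0.2'
python3 -m handwheel '0 0 0.003 0 0.2;0 0 0.003 0 0.2'
```

```text
t: 45.2
position: [0.5892, 0.363, -0.0184]
eef_rot: [-0.0, 0.697, 0.717, -0.0]
force: [-0.2, 0.0, -1.9]
finger_gap: 0.4
gripper_force: 30.0
t: 45.4
position: [0.5894, 0.3631, -0.0185]
eef_rot: [-0.0, 0.697, 0.717, -0.0]
force: [-1.1, -0.6, 2.3]
finger_gap: 0.4
gripper_force: 30.0
t: 45.6
position: [0.5894, 0.3631, -0.0185]
eef_rot: [0.0, 0.697, 0.717, -0.0]
force: [-3.0, -1.5, 5.9]
finger_gap: 0.4
gripper_force: 30.0
```

Seated. Release, lift, and move well clear, then look.

```bash
python3 -m handwheel '0 0 0 0 0.65;0 0 0 0 0.65;0 0 0 0 0.65;0 0 0 0 0.65;0 0 -0.05 0 0.65;0 0 -0.17 0 0.65;0 0 -0.3 0 0.65;0 0 -0.45 0 0.65;-0.95 -0.4 -0.45 0 0.65;-0.95 -0.4 -0.45 0 0.65;-0.95 -0.4 -0.45 0 0.65;-0.95 -0.4 -0.45 0 0.65;-0.95 -0.4 -0.45 0 0.65;-0.95 -0.4 -0.45 0 0.65;-0.95 -0.4 -0.45 0 0.65;-0.95 -0.4 -0.45 0 0.65'
python3 - <<'E'
from h import *
t=snap('top');s=snap('scene'); p=[.537,.309,.03]
u,v=proj(t,p).astype(int);a,b=proj(s,p).astype(int)
x=np.hstack([cv2.resize(t['img'][v-60:v+70,u-48:u+48],None,fx=3.5,fy=3.5,interpolation=cv2.INTER_CUBIC),cv2.resize(s['img'][b-65:b+65,a-60:a+70],None,fx=3.5,fy=3.5,interpolation=cv2.INTER_CUBIC)])
save(x,'k4.png')
save(cv2.resize(t['img'][50:300,80:460],None,fx=2,fy=2,interpolation=cv2.INTER_CUBIC),'end.png')
E
```

```text
t: 47.2
position: [0.4782, 0.0737, 0.1162]
eef_rot: [0.001, 0.698, 0.716, 0.001]
force: [0.8, -0.5, 0.4]
finger_gap: 0.65
gripper_force: 0.0
```

View pics/k4.png

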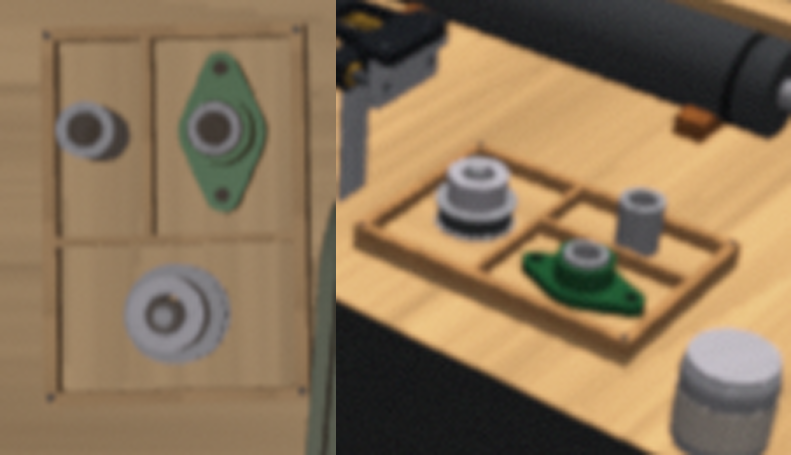

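View pics/end.png

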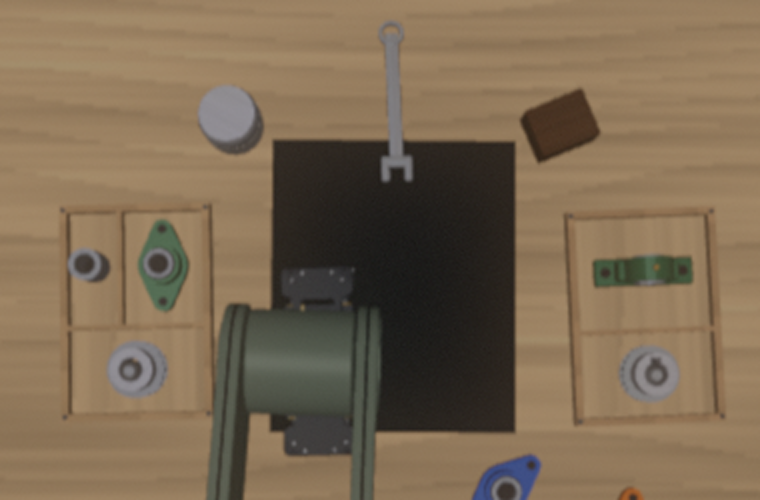

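The final pictures show all five parts in place. The idler tray has its pulley at (135,368), flange bearing at (160,265) and sleeve at (88,265). The drive tray has its pulley at (655,372) and pillow block at (643,270). Tin, oak and spanner have not moved, and the arm is clear of everything.

```bash
python3 -c "
from rig import workorder; print(workorder.job_done())"
```

```text
the job is handed in; nothing more can be done
None
```

Both kits are made up as asked, every part set down gently and let go, and the job was handed in at about 47 s; the tin, offcut and spanner were not touched.

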